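# Strip the arbor: stop collar first, then the two spacers

### The arm

A 6-joint arm with a two-finger parallel gripper is mounted at the origin on a cart in front of the work surface, level with it; the furniture and walls round the work are solid. World frame = base frame: x ahead of the robot, y to its left, z up, the work surface at z = 0. Lengths are in m, angles in rad, forces in N, time in s.
With the tool pointing down it reaches from about 0.25 to 0.8 m from the base axis. Payload 3.9 kg.
Tool frame: the origin (TCP) lies midway between the tips of the shut fingers; the grasp point (between the pads) lies 19 mm behind it (bot.grasp_offset is the distance from the TCP to the grasp point, in m); z points along the fingers, y is the line along which they close (so a half turn about z gives the same grasp; the last joint's range is limited). The gripper opens to 85 mm and grips with 20 to 120 N. Pads are 22 mm wide; open, the fingers measure 114 mm over their backs; the gripper's body (76 mm by 85 mm) begins 54 mm behind the grasp point. The pads swing forward as they close: fully open they stand 13 mm farther back than shut.
Start: joints at [1.327, 0.26, -0.138, 1.173, 0, 1.571], TCP at [0.127, 0.509, 0.231] pointing down, gripper open.
Joint ranges: [-2.78, 2.78], [-0.83, 1.72], [-1.28, 1.37], [-1.9, 2.12], [-1.57, 1.48], [-3.14, 3.14]. Speed limits (rad/s): [2.57, 2.57, 3.14, 3.14, 3.14, 3.14].

### API

Orientations are given as a unit quaternion [w, x, y, z].
In Python, from bench import status, snapshot, finish_job, spotter, bot gives the robot as it stands.
- The arm moves only by the tool jog_arm, never from a script. Its argument "targets" is a list of rows, each a list of 7 numbers: the turn, a rotation vector about the world's x, y, z in rad, then the shift along the world's x, y, z in mm, then the opening, from -1 (shut) to 1 (fully open). In form: [[wx, wy, wz, x, y, z, jaw], ...]. A call has 1 to 5 rows; each row is the pose to reach, as a shift and turn from the pose commanded when the call began; what a row does not reach only later rows make up. A row lasts 1/12 s, in which the tool goes at most 41.7 mm and 7.16 degrees, less where a joint would pass 70% of its speed; a pose out of reach is approached as far as the arm can. A call with a gripper value outside its range is refused whole. The fingers move at their own pace and stop on an object; "squeeze" is the grip in N (left out, the last holds). Time passes only in rows, so rows that repeat a pose let the fingers close. It gives the time, the measured TCP pose, the force, the opening and the grip force at its end, in the units of the state.
- status.get_obs(): the state, without advancing time (a new reading comes with each control period).
- snapshot(name): name is "scene" or "top" or "wrist"; returns a dict with "frame" (480x640x3 uint8, blue, green, red), "vfov" (degrees; the focal length in pixels is half the picture's height over the tangent of half this angle, whatever the lens; pixels are square), "cx", "cy" (the principal point, pixels), "extrinsics" (4x4, takes a point from world to camera coordinates). Camera axes: x right, y down, z forward; pixel columns grow to the right and rows downward; lengths in m; the calibration is good to about 2 mm. A picture is of the moment at which its call begins. There is no depth.
- finish_job(): hands the job in; it is judged then, once.
Trained networks look in the newest picture that a camera, given by its name, has taken for a name from the list of things; names that differ only in an ending like _2 or _b are one class to them, and where a whole thing is asked for, a point or a joint stands for the part that bears it (a point fixed in the world has none). Each returns a list of dicts, best first, with "confidence" (0 to 1); they miss things now and then, are a little off and sometimes report something else, mostly with a low value. They report only what shows in the picture. A call takes as long as a camera call. They do not tell look-alikes from the thing itself.
- spotter.spot_in(name, camera): "bbox" ([left, top, width, height] in pixels, round what is visible of it).
The state is a dict: "t": time; "q": joint angles; "joint_velocities": joint speeds; "tau": joint torques, N m; "position": TCP position; "tool_rot": TCP orientation; "wrist_force": force on the tool from outside, world axes, zero at the start; "torque": the same for the moment, N m; "grip_width": opening from 0.0 (shut) to 1.0 (fully open); "grasp_force": force on a finger pad.
Only numpy, scipy, OpenCV 4.12 (cv2) and the standard library are available. Lean on these libraries where they do the work, as an engineer would, in place of code of your own. Each camera call takes 0.05 s, during which the arm holds its last target. There are 200 camera calls.

### The job

Strip the horizontal bar of the arbor stand into the cream tray: slide the stop collar off the free end and lay it gently in the tray, then slide off the two spacers behind it one at a time, each set down in the tray in the same way before the next leaves the bar. All three must end up lying still on the tray floor beside the dark slab (not on it or on each other), and none may be dropped on the way. Leave the slab, the side cutters and the red screwdriver where they lie.

Things in the scene. Friction and masses are not known exactly. Their poses are not given: they have to be found in the camera images.
- stand: Arbor stand bolted to the bench (it does not move): dark steel base plate 110 x 90 x 12 mm, aluminium column 36 x 36 mm, 138 mm high. The origin is on the bench under the column's centre. A round steel bar, 16 mm thick, sticks out level from the column along the stand's own -y axis, axis 120 mm above the bench; its flange at the column (28 mm wide) ends 24 mm from the column's centre and its free end is 185 mm from it.
- bar_tip (a point): Centre of the bar's free end, on the bar's axis, 120 mm above the bench. Axes as the stand's: the bar runs back from here along +y; parts come off towards -y.
- collar_center (a point): Stop collar, the part nearest the bar's free end: dark steel ring, 24 mm long, round with four narrow flats (16 mm wide, 48 mm across, facing its own +-x and +-z), with a dark slit in its end face; bore 23 mm, so it hangs loosely on the bar, its centre about 3 mm below the bar's axis, and slides with light friction. The point is its centre; its own y axis is the bore axis. 120 g.
- roller_center (a point): Round spacer: bright steel ring, 28 mm long, round with four narrow flats (16 mm wide, 42 mm across, facing its own +-x and +-z), bore 23 mm, hanging on the bar behind the collar (either before or behind the square spacer), 10 to 30 mm of bare bar between neighbours. The point is its centre; its own y axis is the bore axis. 120 g.
- block_center (a point): Square spacer: plain aluminium block 40 x 40 mm, 28 mm long, with a 23 mm round bore, hanging on the bar behind the collar (either before or behind the round spacer). The point is its centre; its own y axis is the bore axis. 120 g.
- tray: Cream moulded tray, does not move, 300 mm along its x, 430 mm along its y, rim 42 mm high; origin on the bench under its centre. Its flat floor is 4 mm above the bench and spans 240 x 370 mm. The half at negative x (nearer the robot) is empty.
- slab: Loose dark slab 62 x 270 x 22 mm lying in the tray, its length along the tray's y, its centre about 85 mm from the tray's centre on the far (+x) side. Origin at the middle of its underside. To be left alone.
- cutters: Loose side cutters with blue handles, 54 x 124 x 11 mm, lying on the bench in front of the stand. To be left alone.
- driver: Loose screwdriver with a red handle, 22 x 146 x 21 mm, lying on the bench behind the bar. To be left alone.
Mind the look-alikes: they are no part of the job. What is shaped like the part that bears roller_center but purple is not meant.

How it is judged:
By the outcome, as a careful person would: the job done as asked, in the order asked, and still so for the second after the job is handed in, with the robot touching nothing.
It also fails if it takes over 72 s, if anything falls off the work surface, if the arm or the gripper's body presses on something with over 40 N, if the wrist force passes 120 N, or if a joint passes its speed limit or range.

## Working session

There is one attempt and no reset: what is moved stays moved. The work goes in short steps, Python scripts to look and compute and a tool call to move; the robot and the scene stay as the last step left them, time stands still between calls to the robot, and variables do not carry over. Pictures are saved under pics/ and viewed, at most 10 in all, crops included, and the job is handed in when it is done.

Besides the shell and the picture viewer there is one more tool, called after ">>>" in YAML: its name, and indented under it one key for each argument. jog_arm: Moves the arm, as the interface text tells. Its arguments: {"type":"object","properties":{"targets":{"type":"array","items":{"type":"array","items":{"type":"number"}}},"squeeze":{"type":"number"}},"required":["targets"]}

```bash
mkdir -p pics; ls; cat > h.py <<'E'
import numpy as np, cv2
from bench import status, snapshot, finish_job, spotter, bot
def snap(n,f=None):
    s=snapshot(n)
    if f: cv2.imwrite('pics/'+f,s['frame'])
    return s
def K(s):
    f=240/np.tan(np.radians(s['vfov'])/2); return np.array([[f,0,s['cx']],[0,f,s['cy']],[0,0,1]])
def proj(s,p):
    E=np.array(s['extrinsics']); c=E[:3,:3]@np.array(p,float)+E[:3,3]; u=K(s)@c; return u[:2]/u[2]
def ray(s,uv):
    E=np.array(s['extrinsics']); R=E[:3,:3]; o=-R.T@E[:3,3]; d=R.T@np.linalg.inv(K(s))@np.array([uv[0],uv[1],1.]); return o,d/np.linalg.norm(d)
def onz(s,uv,z):
    o,d=ray(s,uv); return o+d*(z-o[2])/d[2]
def tri(l):
    A=0;b=0
    for s,uv in l:
        o,d=ray(s,uv); M=np.eye(3)-np.outer(d,d); A=A+M; b=b+M@o
    return np.linalg.solve(A,b)
E
python3 - <<'E'
from h import *
np.set_printoptions(precision=3,suppress=True)
for c in ['scene','top']:
    s=snap(c,c+'0.png'); E=s['extrinsics']; print(c,s['vfov'],s['cx'],s['cy'],ray(s,(320,240)))
    for n in ['stand','collar_center','roller_center','block_center','tray','slab']:
        for d in spotter.spot_in(n,c)[:3]: print(n,np.round(d['bbox']),round(d['confidence'],2))
print(status.get_obs())
E
```

```text
pics
scene 42.67074347072051 312.1788990429696 230.98466650220053 (array([0.172, 0.83 , 0.744]), array([ 0.355, -0.709, -0.609]))
stand [214. 251.  83. 160.] 0.95
collar_center [269. 238.  31.  24.] 0.69
collar_center [279. 141. 206. 134.] 0.23
roller_center [254. 275.  32.  30.] 0.88
roller_center [177. 330.  22.  28.] 0.86
roller_center [312. 315.  22.  26.] 0.85
block_center [265. 253.  26.  35.] 0.77
block_center [302. 160.  88.  79.] 0.48
tray [281. 140. 204. 135.] 0.8
slab [304. 159.  89.  77.] 0.55
top 53.369451400796486 321.5395549448187 246.40407295300508 (array([0.404, 0.071, 0.95 ]), array([ 0.232, -0.016, -0.973]))
stand [160. 256. 122.  74.] 0.65
stand [376. 223. 138.  29.] 0.17
collar_center [257. 247.  16.  30.] 0.56
roller_center [204. 264.  20.  25.] 0.91
roller_center [228. 222.  16.  20.] 0.64
roller_center [175. 226.  19.  22.] 0.6
block_center [229. 253.  24.  36.] 0.61
tray [340. 205. 231. 156.] 0.97
slab [377. 223. 137.  31.] 0.57
{'t': 0.7, 'q': array([ 1.327,  0.26 , -0.138,  1.173,  0.   ,  1.571]), 'joint_velocities': array([-0.   ,  0.   ,  0.001,  0.001, -0.001,  0.   ]), 'tau': array([ -0.001, -40.548,  25.419,   0.001,   0.   ,   0.   ]), 'position': array([0.127, 0.509, 0.231]), 'tool_rot': array([-0.   ,  0.122,  0.993,  0.   ]), 'wrist_force': array([0.3  , 1.123, 0.29 ]), 'torque': array([ 0.062, -0.028,  0.01 ]), 'grasp_force': 0.0, 'grip_width': 1.0015084698339527}
```

View pics/scene0.png

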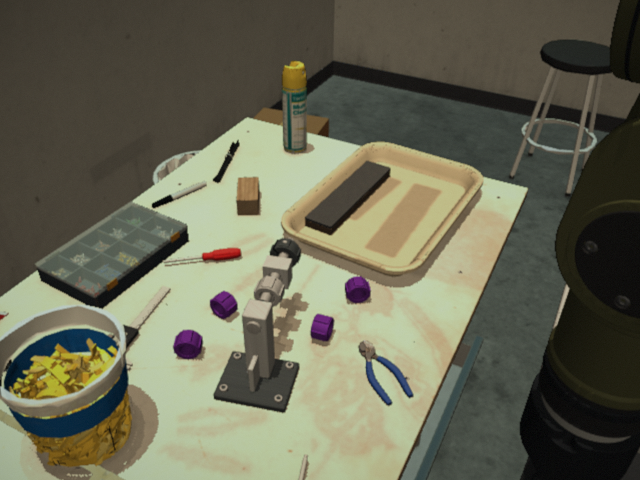

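View pics/top0.png

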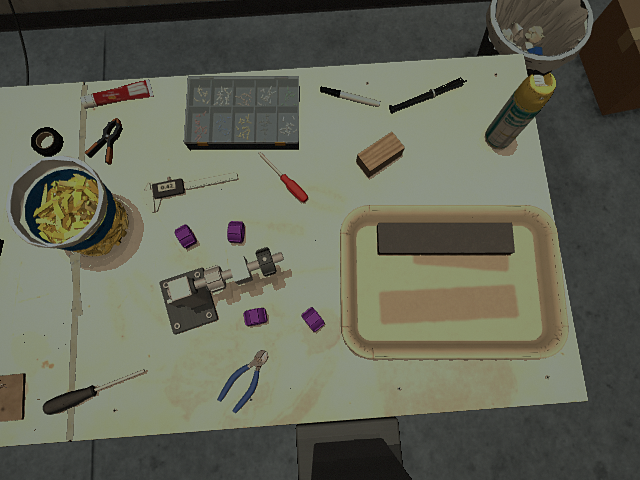

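The scene view shows the stand at (255,340) with collar (286,250), block (277,268) and roller (268,290). In the top view the bar runs from the column (183,290) to its tip (285,257), with the tray at the right and its empty half below the slab. Next I zoom in.

```bash
python3 - <<'E'
import cv2,numpy as np
t=cv2.imread('pics/top0.png')[235:340,150:300]; t=cv2.resize(t,None,fx=5,fy=5,interpolation=cv2.INTER_CUBIC)
s=cv2.imread('pics/scene0.png')[230:415,205:325]; s=cv2.resize(s,None,fx=3.2,fy=3.2,interpolation=cv2.INTER_CUBIC)
cv2.imwrite('pics/tc.png',t); cv2.imwrite('pics/sc.png',s)
E
```

```text
(no output)
```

View pics/tc.png

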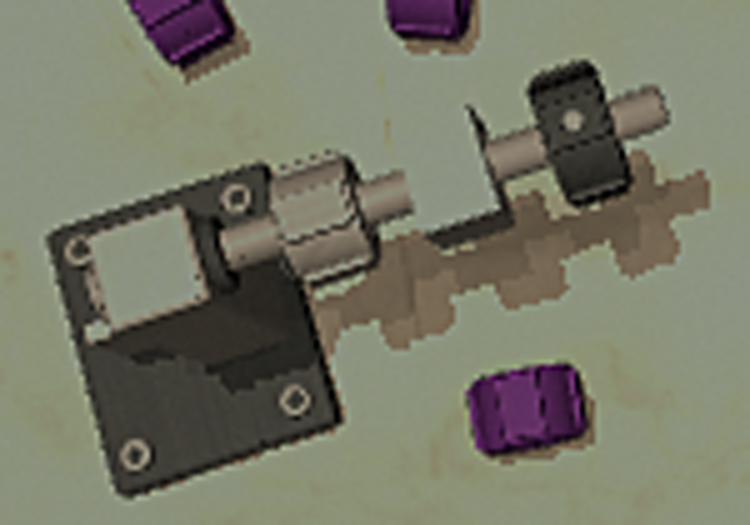

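View pics/sc.png

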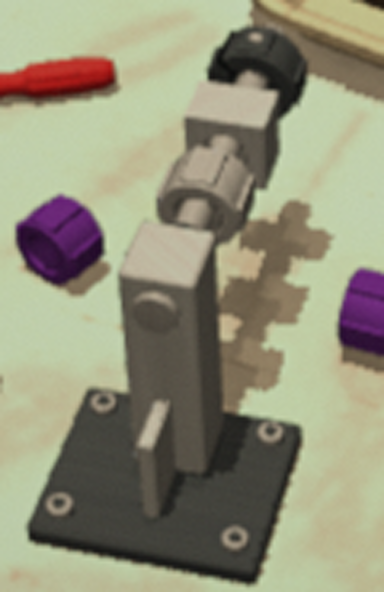

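Base-plate corners, column top and bar centreline are all clear: in the top crop the tip is at (663,107), collar centre at (580,132) and roller at (325,217). The order on the bar is collar, block, roller. Now computing the poses.

```bash
python3 - <<'E'
from h import *
np.set_printoptions(precision=4,suppress=True)
s=snap('top'); sc=snap('scene')
T=lambda x,y:((x+.5)/5-.5+150,(y+.5)/5-.5+235)
S=lambda x,y:((x+.5)/3.2-.5+205,(y+.5)/3.2-.5+230)
print('col top',onz(s,T(150,269),.138), onz(sc,S(169,254),.138))
print('plate',[onz(s,T(*p),.012)[:2] for p in [(48,237),(268,165),(342,425),(122,495)]])
print('plate scene',[onz(sc,S(*p),.012)[:2] for p in [(88,390),(300,428),(252,572),(30,535)]])
P=np.array([onz(s,T(*p),.12) for p in [(640,112),(517,152),(390,195),(250,243),(663,106)]]);print(P)
d=P[0]-P[3];print('bar dir yaw',np.degrees(np.arctan2(d[0],-d[1])))
print('coll',onz(s,T(580,132),.135),'roller',onz(s,T(325,217),.134),'block far edge',onz(s,T(470,105),.137),onz(s,T(507,210),.137))
b=spotter.spot_in('tray','top')[0]['bbox'];print(b)
print('tray rim corners',[onz(s,p,.042)[:2] for p in [(340,205),(571,361)]])
print('slab',[onz(s,p,.026)[:2] for p in [(377,223),(513,222),(514,253),(377,253)]])
E
```

```text
col top [0.5308 0.3034 0.138 ] [0.5304 0.3078 0.138 ]
plate [array([0.5661, 0.3795]), array([0.5887, 0.2922]), array([0.4838, 0.2655]), array([0.4633, 0.351 ])]
plate scene [array([0.5895, 0.2997]), array([0.4854, 0.272 ]), array([0.4641, 0.3557]), array([0.5639, 0.3855])]
[[0.5769 0.135  0.12  ]
 [0.5657 0.1791 0.12  ]
 [0.5536 0.2242 0.12  ]
 [0.5402 0.2736 0.12  ]
 [0.5785 0.1267 0.12  ]]
bar dir yaw 14.824540320798016
coll [0.5682 0.155  0.135 ] roller [0.5451 0.2442 0.134 ] block far edge [0.5802 0.1924 0.137 ] [0.5424 0.1811 0.137 ]
[338.9, 206.2, 229.6, 153.6]
tray rim corners [array([0.6893, 0.0116]), array([ 0.3572, -0.3899])]
slab [array([ 0.6513, -0.0603]), array([ 0.6333, -0.3329]), array([ 0.5702, -0.3246]), array([ 0.5901, -0.0542])]
```

>>> jog_arm:
  targets:
    - [0, 0, -0.07, 30, -24, 0, 1]
    - [0, 0, -0.14, 60, -47, 0, 1]
    - [0, 0, -0.21, 89, -71, 0, 1]
    - [0, 0, -0.28, 118, -94, 0, 1]
    - [0, 0, -0.356, 148, -118, 0, 1]
  squeeze: 40

```text
t: 1.27
position: [0.2756, 0.3905, 0.2314]
tool_rot: [0.0, 0.297, 0.955, 0.0]
wrist_force: [1.0, 1.3, 0.3]
grip_width: 1.0
grasp_force: 0.0
```

>>> jog_arm:
  targets:
    - [0, 0, -0.07, 30, -24, 0, 1]
    - [0, 0, -0.14, 60, -47, 0, 1]
    - [0, 0, -0.21, 89, -71, 0, 1]
    - [0, 0, -0.28, 118, -94, 0, 1]
    - [0, 0, -0.356, 148, -118, 0, 1]

```text
t: 1.68
position: [0.4239, 0.2721, 0.2315]
tool_rot: [0.0, 0.461, 0.887, 0.0]
wrist_force: [0.7, 1.4, -1.1]
grip_width: 1.005
grasp_force: 0.0
```

>>> jog_arm:
  targets:
    - [0, 0, -0.07, 30, -24, 0, 1]
    - [0, 0, -0.14, 60, -47, 0, 1]
    - [0, 0, -0.21, 89, -71, 0, 1]
    - [0, 0, -0.28, 118, -94, 0, 1]
    - [0, 0, -0.356, 146, -116, 0, 1]

```text
t: 2.1
position: [0.5701, 0.1558, 0.2313]
tool_rot: [0.0, 0.612, 0.791, 0.0]
wrist_force: [0.7, 1.0, 0.6]
grip_width: 1.0
grasp_force: 0.0
```

```bash
python3 - <<'E'
from h import *
np.set_printoptions(precision=4,suppress=True)
s=snap('wrist','w1.png'); o=status.get_obs(); print(o['t'],o['position'],o['tool_rot'],o['wrist_force'],o['q'])
print(s['vfov'],ray(s,(320,240)))
u=np.array([.2556,-.9668,0]);tip=np.array([.5778,.128,.12])
for n,a in [('tip',0),('collar',.03),('block',.077),('roller',.121)]: print(n,proj(s,tip-u*a))
for n in ['collar_center','block_center','roller_center']:
    for d in spotter.spot_in(n,'wrist')[:3]: print(n,np.round(d['bbox']),round(d['confidence'],2))
E
```

```text
2.15 [0.5757 0.152  0.2308] [0.0033 0.6144 0.789  0.0004] [ 6.5594 -0.984   0.8172] [ 0.2607  0.3787  0.0347  1.2223 -0.0048  1.584 ]
66.14321507127262 (array([0.5523, 0.2215, 0.3738]), array([ 0.1015, -0.271 , -0.9572]))
tip [310.432  266.9249]
collar [310.3357 227.3861]
block [310.1724 160.4107]
roller [310.0042  91.3987]
collar_center [275. 200.  72.  46.] 0.75
block_center [277. 137.  64.  44.] 0.57
block_center [245.   0. 128. 269.] 0.25
roller_center [423.  15.  57.  47.] 0.87
roller_center [208. 111.  39.  55.] 0.81
roller_center [278.  55.  72.  51.] 0.79
```

View pics/w1.png

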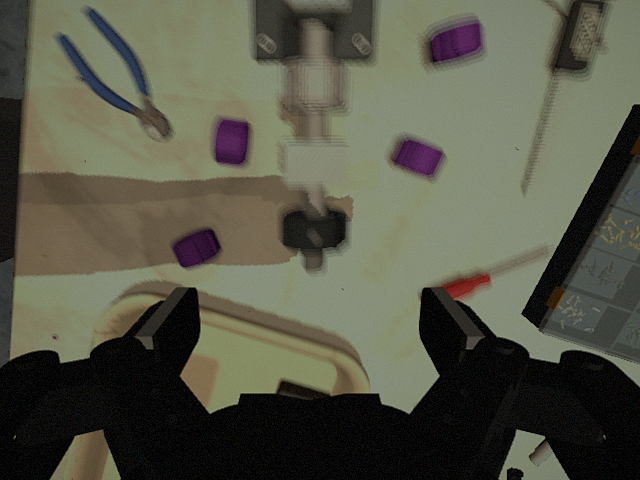

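The wrist picture is blurred because the arm was still settling. The bar runs along column ~316 with collar (315,228) and tip row ~270, close to the prediction. I'll take it again at rest.

>>> jog_arm:
  targets:
    - [0, 0, 0, 0, 0, 0, 1]
    - [0, 0, 0, 0, 0, 0, 1]
    - [0, 0, 0, 0, 0, 0, 1]

```text
t: 2.55
position: [0.5678, 0.1584, 0.2316]
tool_rot: [-0.0, 0.609, 0.793, 0.0]
wrist_force: [-0.8, -0.5, 0.4]
grip_width: 0.998
grasp_force: 0.0
```

```bash
python3 - <<'E'
from h import *
np.set_printoptions(precision=4,suppress=True)
s=snap('wrist','w2.png'); o=status.get_obs(); print(o['t'],o['position'],o['tool_rot'],o['wrist_force'],o['q'])
u=np.array([.2556,-.9668,0]);tip=np.array([.5778,.128,.12])
for n,a in [('tip',0),('collar',.03),('block',.077),('roller',.121)]: print(n,proj(s,tip-u*a))
for n in ['collar_center','block_center','roller_center']:
    for d in spotter.spot_in(n,'wrist')[:3]: print(n,np.round(d['bbox']),round(d['confidence'],2))
cv2.imwrite('pics/w2c.png',cv2.resize(s['frame'][0:300,220:420],None,fx=2,fy=2,interpolation=cv2.INTER_CUBIC))
E
```

```text
2.6 [0.5679 0.1584 0.2316] [-0.      0.6091  0.7931  0.0001] [-0.235  -0.1386  0.1389] [0.272  0.3716 0.0258 1.2249 0.0001 1.5819]
tip [312.4719 270.8333]
collar [312.696  231.5656]
block [313.0755 165.0727]
roller [313.4664  96.5885]
collar_center [282. 206.  67.  48.] 0.67
block_center [280. 142.  64.  44.] 0.79
roller_center [282.  59.  64.  51.] 0.9
roller_center [172. 227.  49.  40.] 0.82
roller_center [210. 114.  37.  52.] 0.79
```

View pics/w2c.png

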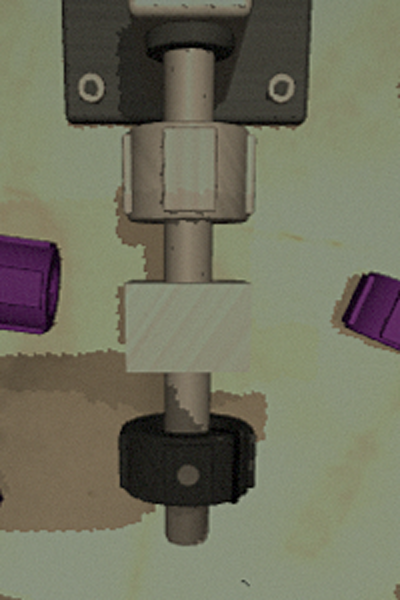

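The picture is sharp now: the bar axis is at column ~313.7 and the prediction was ~313, so the lateral fit is within 1 mm. Block top spans rows 141–186, the collar ~213–250, the roller ~62–110.

```bash
python3 - <<'E'
from h import *
np.set_printoptions(precision=4,suppress=True)
s=snap('wrist')
u=np.array([.2556,-.9668,0]);tip=np.array([.5778,.128,.12]);n=np.array([.9668,.2556,0])
f=lambda p,z:((onz(s,p,z)-tip)@(-u)*1000,(onz(s,p,z)-tip)@n*1000)
print('block',f((313.7,141),.137),f((313.7,186),.137))
print('collar',f((313.7,213),.141),f((313.7,250),.141),f((313.7,236.5),.141))
print('roller',f((313.7,62.5),.138),f((313.7,105.5),.138))
print('bar',f((313.7,272),.12),f((313.9,130),.12))
E
```

```text
block (np.float64(92.9349164648208), np.float64(0.6296309215680376)) (np.float64(64.7060972167778), np.float64(0.7831941003479315))
collar (np.float64(47.76526274241667), np.float64(0.8265089749382044)) (np.float64(22.58578726111372), np.float64(0.963483896239097)) (np.float64(31.933792985517385), np.float64(0.9126312742546064))
roller (np.float64(138.00371807471362), np.float64(0.3722486154910539)) (np.float64(113.92642906769501), np.float64(0.5032277047626678))
bar (np.float64(-1.411603175422719), np.float64(1.3504504482679898)) (np.float64(99.56666269727555), np.float64(0.9341215348501042))
```

>>> jog_arm:
  targets:
    - [0, 0, 0, 1, 1, -26, 1]
    - [0, 0, 0, 2.4, 1.7, -52, 1]
    - [0, 0, 0, 2.4, 1.7, -78, 1]
    - [0, 0, 0, 2.4, 1.7, -104, 1]
    - [0, 0, 0, 2.4, 1.7, -125, 1]

```text
t: 3.22
position: [0.5703, 0.1591, 0.1046]
tool_rot: [-0.0, 0.61, 0.793, -0.0]
wrist_force: [-0.2, -0.2, -0.3]
grip_width: 1.003
grasp_force: 0.0
```

>>> jog_arm:
  targets:
    - [0, 0, 0, 0, 0, -5, 1]
    - [0, 0, 0, 0, 0, -5, 1]
    - [0, 0, 0, 0, 0, -5, 0.4]
    - [0, 0, 0, 0, 0, -5, 0.2]
    - [0, 0, 0, 0, 0, -5, 0.1]

```text
t: 3.63
position: [0.5725, 0.1596, 0.1031]
tool_rot: [0.001, 0.61, 0.793, 0.001]
wrist_force: [-2.2, -1.1, -0.9]
grip_width: 0.604
grasp_force: 1.8
```

```bash
python3 - <<'E'
from h import *
s=snap('wrist'); g=snap('scene')
a=cv2.resize(s['frame'],(400,300)); b=cv2.resize(g['frame'][200:380,200:440],(400,300))
cv2.imwrite('pics/g1.png',np.hstack([a,b])); o=status.get_obs(); print(o['position'],o['wrist_force'],o['grip_width'])
E
```

```text
[0.57205741 0.15944435 0.10313846] [-0.83189341 -0.0776844   5.79888145] 0.5561626158290499
```

View pics/g1.png

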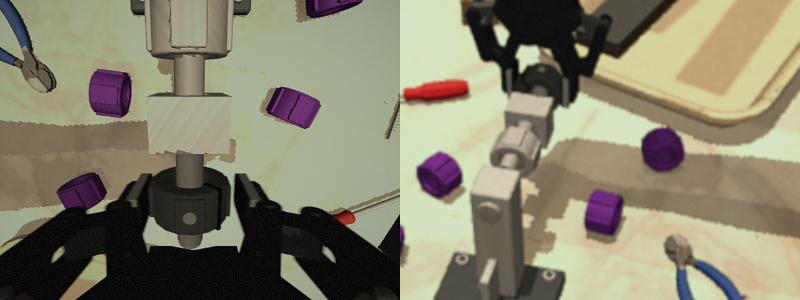

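The fingers straddle the collar centrally and the neighbours are clear, so I close the grip.

>>> jog_arm:
  targets:
    - [0, 0, 0, 0, 0, 0, -0.1]
    - [0, 0, 0, 0, 0, 0, -0.3]
    - [0, 0, 0, 0, 0, 0, -0.3]
    - [0, 0, 0, 0, 0, 0, -0.3]
    - [0, 0, 0, 0, 0, 0, -0.3]
  squeeze: 40

```text
t: 4.15
position: [0.5721, 0.1594, 0.1032]
tool_rot: [0.001, 0.61, 0.792, 0.001]
wrist_force: [-1.1, -0.2, 7.5]
grip_width: 0.555
grasp_force: 40.0
```

>>> jog_arm:
  targets:
    - [0, 0, 0, 0, 0, 1, -0.3]
    - [0, 0, 0, 0, 0, 2, -0.3]
    - [0, 0, 0, 0, 0, 3, -0.3]
    - [0, 0, 0, 0, 0, 3, -0.3]
    - [0, 0, 0, 0, 0, 3, -0.3]

```text
t: 4.57
position: [0.571, 0.1591, 0.1041]
tool_rot: [-0.0, 0.61, 0.792, -0.0]
wrist_force: [0.5, -0.5, -1.1]
grip_width: 0.556
grasp_force: 41.3
```

>>> jog_arm:
  targets:
    - [0, 0, 0, 0, 0, 2, -0.3]
    - [0, 0, 0, 1.3, -5, 2, -0.3]
    - [0, 0, 0, 3.8, -14.5, 2, -0.3]
    - [0, 0, 0, 6.4, -24, 2, -0.3]
    - [0, 0, 0, 9, -34, 2, -0.3]

```text
t: 4.98
position: [0.5804, 0.124, 0.1063]
tool_rot: [0.0, 0.61, 0.792, -0.0]
wrist_force: [1.0, 0.1, -1.4]
grip_width: 0.551
grasp_force: 41.3
```

>>> jog_arm:
  targets:
    - [0, 0, 0, 2.5, -10, 0, -0.3]
    - [0, 0, 0, 5.1, -19, 0, -0.3]
    - [0, 0, 0, 7.7, -29, 0, -0.3]
    - [0, 0, 0, 10, -39, 0, -0.3]
    - [0, 0, 0, 10, -45, 0, -0.3]

```text
t: 5.4
position: [0.5908, 0.0785, 0.1063]
tool_rot: [0.0, 0.61, 0.792, 0.0]
wrist_force: [-0.1, -0.1, -1.6]
grip_width: 0.557
grasp_force: 41.3
```

>>> jog_arm:
  targets:
    - [0, 0, 0, -11, -30, 0, -0.3]
    - [0, 0, 0, -22, -62, 0, -0.3]
    - [0, 0, 0, -34, -96, 0, -0.3]
    - [0, 0, 0, -46, -130, 0, -0.3]
    - [0, 0, 0, -58, -164, 0, -0.3]

```text
t: 5.82
position: [0.5313, -0.0853, 0.1064]
tool_rot: [0.0, 0.61, 0.793, 0.0]
wrist_force: [0.9, -0.7, -0.9]
grip_width: 0.554
grasp_force: 41.7
```

>>> jog_arm:
  targets:
    - [0, 0, 0, -12, -34, -8, -0.3]
    - [0, 0, 0, -24, -68, -20, -0.3]
    - [0, 0, 0, -36, -100, -35, -0.3]
    - [0, 0, 0, -45, -125, -50, -0.3]
    - [0, 0, 0, -48, -135, -60, -0.3]

```text
t: 6.23
position: [0.482, -0.2219, 0.0453]
tool_rot: [-0.0, 0.611, 0.791, -0.001]
wrist_force: [-0.1, 0.2, -1.7]
grip_width: 0.554
grasp_force: 41.7
```

>>> jog_arm:
  targets:
    - [0, 0, 0, 0, 0, -8, -0.3]
    - [0, 0, 0, 0, 0, -14, -0.3]
    - [0, 0, 0, 0, 0, -20, -0.3]
    - [0, 0, 0, 0, 0, -23, -0.3]
    - [0, 0, 0, 0, 0, -23, -0.3]

```text
t: 6.65
position: [0.4843, -0.2175, 0.0228]
tool_rot: [-0.0, 0.609, 0.793, 0.0]
wrist_force: [0.6, 0.7, -1.5]
grip_width: 0.554
grasp_force: 41.7
```

>>> jog_arm:
  targets:
    - [0, 0, 0, 0, 0, -1, -0.3]
    - [0, 0, 0, 0, 0, -2, -0.3]
    - [0, 0, 0, 0, 0, -3, -0.3]
    - [0, 0, 0, 0, 0, -4, -0.3]
    - [0, 0, 0, 0, 0, -4, -0.3]

```text
t: 7.07
position: [0.4842, -0.2188, 0.0193]
tool_rot: [0.0, 0.61, 0.793, 0.0]
wrist_force: [-0.1, -0.3, -1.9]
grip_width: 0.556
grasp_force: 41.7
```

>>> jog_arm:
  targets:
    - [0, 0, 0, 0, 0, -0.7, -0.3]
    - [0, 0, 0, 0, 0, -1.3, -0.3]
    - [0, 0, 0, 0, 0, -2, -0.3]
    - [0, 0, 0, 0, 0, -2, -0.3]

```text
t: 7.4
position: [0.484, -0.2188, 0.0172]
tool_rot: [-0.0, 0.61, 0.792, -0.0]
wrist_force: [0.0, 0.1, -1.6]
grip_width: 0.552
grasp_force: 41.7
```

>>> jog_arm:
  targets:
    - [0, 0, 0, 0, 0, -0.7, -0.3]
    - [0, 0, 0, 0, 0, -1.3, -0.3]
    - [0, 0, 0, 0, 0, -2, -0.3]
    - [0, 0, 0, 0, 0, -2, -0.3]

```text
t: 7.73
position: [0.484, -0.2188, 0.0152]
tool_rot: [-0.0, 0.61, 0.792, -0.0]
wrist_force: [0.1, -0.4, -1.5]
grip_width: 0.555
grasp_force: 41.7
```

>>> jog_arm:
  targets:
    - [0, 0, 0, 0, 0, -0.5, -0.3]
    - [0, 0, 0, 0, 0, -1, -0.3]
    - [0, 0, 0, 0, 0, -1.5, -0.3]
    - [0, 0, 0, 0, 0, -1.5, -0.3]

```text
t: 8.07
position: [0.4842, -0.2189, 0.014]
tool_rot: [0.0, 0.61, 0.792, 0.0]
wrist_force: [-0.4, 0.4, -0.7]
grip_width: 0.554
grasp_force: 41.8
```

>>> jog_arm:
  targets:
    - [0, 0, 0, 0, 0, -0.5, -0.3]
    - [0, 0, 0, 0, 0, -1, -0.3]
    - [0, 0, 0, 0, 0, -1, -0.3]

```text
t: 8.32
position: [0.4842, -0.2189, 0.0138]
tool_rot: [0.0, 0.61, 0.792, 0.0]
wrist_force: [-2.1, 0.8, 7.9]
grip_width: 0.556
grasp_force: 42.4
```

>>> jog_arm:
  targets:
    - [0, 0, 0, 0, 0, 0.7, -0.3]
    - [0, 0, 0, 0, 0, 0.7, 0.2]
    - [0, 0, 0, 0, 0, 0.7, 0.6]
    - [0, 0, 0, 0, 0, 0.7, 1]
    - [0, 0, 0, 0, 0, 0.7, 1]

```text
t: 8.73
position: [0.4842, -0.2189, 0.0134]
tool_rot: [-0.0, 0.61, 0.792, -0.0]
wrist_force: [-0.2, 0.2, 0.2]
grip_width: 0.988
grasp_force: 0.0
```

>>> jog_arm:
  targets:
    - [0, 0, 0, 0, 0, 5, 1]
    - [0, 0, 0, 0, 0, 25, 1]
    - [0, 0, 0, 0, 0, 60, 1]
    - [0, 0, 0, 0, 0, 100, 1]
    - [0, 0, 0, 0, 0, 140, 1]

```text
t: 9.15
position: [0.4832, -0.2184, 0.1547]
tool_rot: [-0.001, 0.61, 0.793, -0.0]
wrist_force: [0.9, -0.4, 0.5]
grip_width: 1.003
grasp_force: 0.0
```

```bash
python3 - <<'E'
from h import *
np.set_printoptions(precision=4,suppress=True)
s=snap('top'); w=snap('wrist'); o=status.get_obs(); print(o['position'],o['t'])
for c in ('wrist','top'):
  for d in spotter.spot_in('collar_center',c)[:2]: print(c,np.round(d['bbox']),round(d['confidence'],2))
print('expect',proj(s,(.4842,-.2189,.028)),proj(w,(.4842,-.2189,.028)))
cv2.imwrite('pics/p1.png',np.hstack([cv2.resize(w['frame'],(400,300)),cv2.resize(s['frame'][180:390,320:600],(400,300))]))
E
```

```text
[ 0.4887 -0.2209  0.1608] 9.25
wrist [272. 194.  67.  46.] 0.56
top [161. 254. 123.  79.] 0.21
expect [467.4248 300.1715] [304.0272 216.3126]
```

View pics/p1.png

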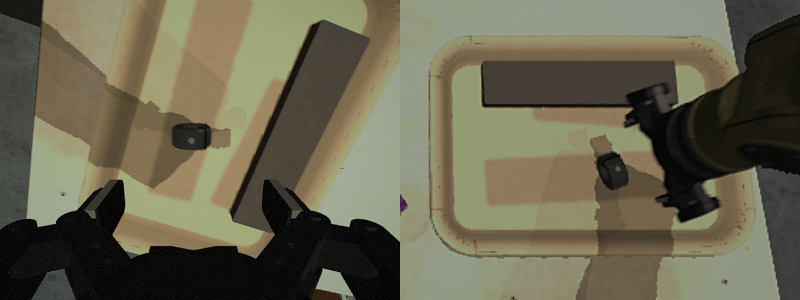

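The collar stands on its flat in the tray at (190,136) in the left view, clear of the slab. Next is the block.

>>> jog_arm:
  targets:
    - [0, 0, 0, 4, 24, 15, 1]
    - [0, 0, 0, 9, 52, 30, 1]
    - [0, 0, 0, 14, 82, 45, 1]
    - [0, 0, 0, 19, 112, 50, 1]
    - [0, 0, 0, 25, 143, 50, 1]

```text
t: 9.77
position: [0.5088, -0.0747, 0.2033]
tool_rot: [-0.0, 0.61, 0.792, -0.0]
wrist_force: [0.9, 0.3, -0.1]
grip_width: 1.001
grasp_force: 0.0
```

>>> jog_arm:
  targets:
    - [0, 0, 0, 5, 31, 0, 1]
    - [0, 0, 0, 11, 62, 0, 1]
    - [0, 0, 0, 16, 93, 0, 1]
    - [0, 0, 0, 21, 124, 0, 1]
    - [0, 0, 0, 27, 155, 0, 1]

```text
t: 10.18
position: [0.5345, 0.0805, 0.2014]
tool_rot: [-0.002, 0.61, 0.793, -0.002]
wrist_force: [1.1, -0.3, 0.4]
grip_width: 1.003
grasp_force: 0.0
```

>>> jog_arm:
  targets:
    - [0, 0, 0, 6, 31, 0, 1]
    - [0, 0, 0, 11, 61, 0, 1]
    - [0, 0, 0, 16, 90, 0, 1]
    - [0, 0, 0, 20, 112, 0, 1]
    - [0, 0, 0, 22.4, 125.3, 0, 1]

```text
t: 10.6
position: [0.5575, 0.2066, 0.2012]
tool_rot: [-0.001, 0.609, 0.793, -0.001]
wrist_force: [0.1, -0.2, -0.6]
grip_width: 1.001
grasp_force: 0.0
```

>>> jog_arm:
  targets:
    - [0, 0, 0, 0, 0, 0, 1]
    - [0, 0, 0, 0, 0, 0, 1]
    - [0, 0, 0, 0, 0, 0, 1]
    - [0, 0, 0, 0, 0, 0, 1]

```text
t: 10.93
position: [0.5581, 0.203, 0.2032]
tool_rot: [-0.0, 0.61, 0.792, -0.001]
wrist_force: [0.6, -0.1, -0.5]
grip_width: 0.998
grasp_force: 0.0
```

```bash
python3 - <<'E'
from h import *
np.set_printoptions(precision=4,suppress=True)
w=snap('wrist','w3.png'); o=status.get_obs(); print(o['position'],o['t'],o['tool_rot'])
u=np.array([.2556,-.9668,0]);tip=np.array([.5778,.128,.12]);n=np.array([.9668,.2556,0]);base=tip+.0009*n
for nm,dz,a in (('block_center',.137,.0788),('roller_center',.138,.125)):
  for d in spotter.spot_in(nm,'wrist')[:4]: print(nm,np.round(d['bbox'],1),round(d['confidence'],2))
  for e in (-.014,.014): print(proj(w,base-u*(a-e)+np.array([0,0,dz-.12])))
E
```

```text
[0.5582 0.2031 0.2034] 10.9833 [-0.0001  0.6105  0.792  -0.0004]
block_center [273.8 210.7  70.5  57.9] 0.79
[311.6582 223.7508]
[311.5999 268.696 ]
roller_center [272.2 138.2  75.2  51.4] 0.9
roller_center [185.4 280.4  33.4  35.4] 0.86
roller_center [203.2 168.5  41.2  52.1] 0.68
roller_center [428.3  72.1  65.5  42.9] 0.6
[311.774  142.4861]
[311.7079 193.1313]
```

```bash
python3 - <<'E'
import cv2,numpy as np
g=cv2.imread('pics/w3.png').astype(int)
print('rows',[(r,*g[r,288:294].mean(0).astype(int)) for r in range(130,280,4)])
print('cols@245',[(c,*g[238:250,c].mean(0).astype(int)) for c in range(262,362,3)])
E
```

```text
rows [(130, np.int64(79), np.int64(102), np.int64(111)), (134, np.int64(73), np.int64(94), np.int64(107)), (138, np.int64(79), np.int64(102), np.int64(107)), (142, np.int64(85), np.int64(100), np.int64(110)), (146, np.int64(84), np.int64(99), np.int64(109)), (150, np.int64(86), np.int64(102), np.int64(111)), (154, np.int64(84), np.int64(100), np.int64(109)), (158, np.int64(83), np.int64(99), np.int64(107)), (162, np.int64(81), np.int64(97), np.int64(105)), (166, np.int64(84), np.int64(100), np.int64(109)), (170, np.int64(87), np.int64(103), np.int64(113)), (174, np.int64(87), np.int64(103), np.int64(113)), (178, np.int64(87), np.int64(102), np.int64(112)), (182, np.int64(87), np.int64(104), np.int64(113)), (186, np.int64(87), np.int64(104), np.int64(114)), (190, np.int64(70), np.int64(91), np.int64(104)), (194, np.int64(71), np.int64(90), np.int64(104)), (198, np.int64(71), np.int64(91), np.int64(104)), (202, np.int64(71), np.int64(92), np.int64(104)), (206, np.int64(71), np.int64(92), np.int64(105)), (210, np.int64(39), np.int64(46), np.int64(49)), (214, np.int64(40), np.int64(49), 
[... 1811 characters left out ...]
2, np.int64(71), np.int64(84), np.int64(90)), (325, np.int64(70), np.int64(83), np.int64(89)), (328, np.int64(70), np.int64(84), np.int64(89)), (331, np.int64(68), np.int64(81), np.int64(87)), (334, np.int64(70), np.int64(83), np.int64(88)), (337, np.int64(68), np.int64(82), np.int64(87)), (340, np.int64(68), np.int64(81), np.int64(88)), (343, np.int64(67), np.int64(80), np.int64(87)), (346, np.int64(121), np.int64(149), np.int64(140)), (349, np.int64(121), np.int64(148), np.int64(139)), (352, np.int64(120), np.int64(148), np.int64(140)), (355, np.int64(119), np.int64(148), np.int64(140)), (358, np.int64(118), np.int64(147), np.int64(139)), (361, np.int64(119), np.int64(149), np.int64(140))]
```

>>> jog_arm:
  targets:
    - [0, 0, 0, 0.5, 1.4, -25, 1]
    - [0, 0, 0, 0.5, 1.4, -50, 1]
    - [0, 0, 0, 0.5, 1.4, -75, 1]
    - [0, 0, 0, 0.5, 1.4, -93, 1]
    - [0, 0, 0, 0.5, 1.4, -101, 1]

```text
t: 11.5
position: [0.5572, 0.2046, 0.0999]
tool_rot: [-0.001, 0.61, 0.792, -0.002]
wrist_force: [0.4, 0.2, -1.1]
grip_width: 0.999
grasp_force: 0.0
```

>>> jog_arm:
  targets:
    - [0, 0, 0, 0, 0, 0, 1]
    - [0, 0, 0, 0, 0, 0, 1]
    - [0, 0, 0, 0, 0, 0, 0.2]
    - [0, 0, 0, 0, 0, 0, 0]
    - [0, 0, 0, 0, 0, 0, -0.1]

```text
t: 11.92
position: [0.56, 0.2062, 0.1039]
tool_rot: [0.001, 0.61, 0.792, 0.001]
wrist_force: [-0.4, 0.0, 0.3]
grip_width: 0.599
grasp_force: 0.0
```

>>> jog_arm:
  targets:
    - [0, 0, 0, 0, 0, 0, -0.3]
    - [0, 0, 0, 0, 0, 0, -0.4]
    - [0, 0, 0, 0, 0, 0, -0.4]
    - [0, 0, 0, 0, 0, 0, -0.4]
    - [0, 0, 0, 0, 0, 0, -0.4]

```text
t: 12.33
position: [0.5589, 0.2059, 0.1035]
tool_rot: [0.0, 0.61, 0.793, 0.0]
wrist_force: [-2.6, 0.1, 6.2]
grip_width: 0.46
grasp_force: 43.1
```

>>> jog_arm:
  targets:
    - [0, 0, 0, 0, 0, 1, -0.4]
    - [0, 0, 0, 0, 0, 2, -0.4]
    - [0, 0, 0, 0, 0, 3, -0.4]
    - [0, 0, 0, 0, 0, 3, -0.4]
    - [0, 0, 0, 0, 0, 3, -0.4]

```text
t: 12.75
position: [0.559, 0.2059, 0.1052]
tool_rot: [-0.0, 0.61, 0.793, -0.0]
wrist_force: [-0.0, 0.6, -1.9]
grip_width: 0.466
grasp_force: 42.6
```

>>> jog_arm:
  targets:
    - [0, 0, 0, 0, 0, 1.5, -0.4]
    - [0, 0, 0, 1.3, -5, 1.5, -0.4]
    - [0, 0, 0, 3.8, -14.5, 1.5, -0.4]
    - [0, 0, 0, 6.4, -24, 1.5, -0.4]
    - [0, 0, 0, 9, -34, 1.5, -0.4]

```text
t: 13.17
position: [0.5683, 0.1706, 0.107]
tool_rot: [0.0, 0.61, 0.792, -0.0]
wrist_force: [1.0, -0.1, -0.6]
grip_width: 0.465
grasp_force: 42.5
```

>>> jog_arm:
  targets:
    - [0, 0, 0, 2.6, -10, 0, -0.4]
    - [0, 0, 0, 5.3, -20, 0, -0.4]
    - [0, 0, 0, 7.9, -30, 0, -0.4]
    - [0, 0, 0, 10.6, -40, 0, -0.4]
    - [0, 0, 0, 13.2, -50, 0, -0.4]

```text
t: 13.58
position: [0.5815, 0.1206, 0.107]
tool_rot: [0.0, 0.61, 0.792, 0.0]
wrist_force: [0.2, 1.0, -1.4]
grip_width: 0.464
grasp_force: 42.5
```

>>> jog_arm:
  targets:
    - [0, 0, 0, 2.6, -10, 0, -0.4]
    - [0, 0, 0, 5.3, -20, 0, -0.4]
    - [0, 0, 0, 7.9, -30, 0, -0.4]
    - [0, 0, 0, 10.6, -40, 0, -0.4]
    - [0, 0, 0, 11, -45, 0, -0.4]

```text
t: 14.0
position: [0.5929, 0.0753, 0.107]
tool_rot: [0.0, 0.61, 0.792, -0.0]
wrist_force: [0.1, 0.0, -1.6]
grip_width: 0.464
grasp_force: 42.5
```

>>> jog_arm:
  targets:
    - [0, 0, 0, -14, -29, 0, -0.4]
    - [0, 0, 0, -29, -60, 0, -0.4]
    - [0, 0, 0, -45, -94, 0, -0.4]
    - [0, 0, 0, -61, -127, 0, -0.4]
    - [0, 0, 0, -77, -160, 0, -0.4]

```text
t: 14.42
position: [0.5143, -0.0844, 0.1071]
tool_rot: [0.0, 0.61, 0.793, 0.0]
wrist_force: [1.7, -0.3, -1.1]
grip_width: 0.463
grasp_force: 42.3
```

>>> jog_arm:
  targets:
    - [0, 0, 0, -14, -29, -10, -0.4]
    - [0, 0, 0, -26, -54, -25, -0.4]
    - [0, 0, 0, -31, -65, -45, -0.4]
    - [0, 0, 0, -31, -66, -65, -0.4]
    - [0, 0, 0, -31, -66, -78, -0.4]

```text
t: 14.83
position: [0.4829, -0.1501, 0.0277]
tool_rot: [-0.001, 0.611, 0.792, -0.0]
wrist_force: [-0.1, 0.3, -1.4]
grip_width: 0.462
grasp_force: 42.4
```

>>> jog_arm:
  targets:
    - [0, 0, 0, 0, 0, -4, -0.4]
    - [0, 0, 0, 0, 0, -8, -0.4]
    - [0, 0, 0, 0, 0, -11, -0.4]
    - [0, 0, 0, 0, 0, -13, -0.4]
    - [0, 0, 0, 0, 0, -13, -0.4]

```text
t: 15.25
position: [0.4848, -0.149, 0.0163]
tool_rot: [0.0, 0.61, 0.793, 0.0]
wrist_force: [0.0, -0.3, -1.7]
grip_width: 0.461
grasp_force: 42.4
```

>>> jog_arm:
  targets:
    - [0, 0, 0, 0, 0, -0.5, -0.4]
    - [0, 0, 0, 0, 0, -1, -0.4]
    - [0, 0, 0, 0, 0, -1.5, -0.4]
    - [0, 0, 0, 0, 0, -1.5, -0.4]

```text
t: 15.58
position: [0.4844, -0.1491, 0.0147]
tool_rot: [0.0, 0.61, 0.793, 0.0]
wrist_force: [-0.2, 0.4, -1.7]
grip_width: 0.459
grasp_force: 42.4
```

>>> jog_arm:
  targets:
    - [0, 0, 0, 0, 0, -0.6, -0.4]
    - [0, 0, 0, 0, 0, -1.2, -0.4]
    - [0, 0, 0, 0, 0, -2, -0.4]
    - [0, 0, 0, 0, 0, -2, -0.4]

```text
t: 15.92
position: [0.4841, -0.1491, 0.0123]
tool_rot: [-0.0, 0.61, 0.792, -0.0]
wrist_force: [-0.1, 0.1, -1.7]
grip_width: 0.46
grasp_force: 42.4
```

>>> jog_arm:
  targets:
    - [0, 0, 0, 0, 0, -0.5, -0.4]
    - [0, 0, 0, 0, 0, -1, -0.4]
    - [0, 0, 0, 0, 0, -1.3, -0.4]
    - [0, 0, 0, 0, 0, -1.3, -0.4]

```text
t: 16.25
position: [0.4842, -0.1492, 0.0115]
tool_rot: [0.0, 0.61, 0.792, -0.0]
wrist_force: [-1.1, 0.1, 2.6]
grip_width: 0.463
grasp_force: 42.7
```

>>> jog_arm:
  targets:
    - [0, 0, 0, 0, 0, 0.4, -0.4]
    - [0, 0, 0, 0, 0, 0.4, 0.2]
    - [0, 0, 0, 0, 0, 0.4, 0.6]
    - [0, 0, 0, 0, 0, 0.4, 1]
    - [0, 0, 0, 0, 0, 0.4, 1]

```text
t: 16.67
position: [0.4843, -0.1492, 0.0116]
tool_rot: [0.0, 0.61, 0.793, 0.0]
wrist_force: [1.0, 0.0, 0.7]
grip_width: 0.986
grasp_force: 0.0
```

>>> jog_arm:
  targets:
    - [0, 0, 0, 0, 0, 5, 1]
    - [0, 0, 0, 0, 0, 30, 1]
    - [0, 0, 0, 0, 0, 68, 1]
    - [0, 0, 0, 0, 0, 108, 1]
    - [0, 0, 0, 0, 0, 145, 1]

```text
t: 17.08
position: [0.4838, -0.149, 0.1587]
tool_rot: [-0.0, 0.61, 0.792, -0.0]
wrist_force: [0.5, -0.6, 0.6]
grip_width: 0.997
grasp_force: 0.0
```

>>> jog_arm:
  targets:
    - [0, 0, 0, 3, 20, 20, 1]
    - [0, 0, 0, 7, 48, 38, 1]
    - [0, 0, 0, 12, 80, 45, 1]
    - [0, 0, 0, 17, 112, 45, 1]
    - [0, 0, 0, 23, 148, 45, 1]

```text
t: 17.5
position: [0.5078, -0.0003, 0.2032]
tool_rot: [0.001, 0.61, 0.792, 0.001]
wrist_force: [-0.8, -0.0, 0.7]
grip_width: 1.004
grasp_force: 0.0
```

>>> jog_arm:
  targets:
    - [0, 0, 0, 5, 31, 0, 1]
    - [0, 0, 0, 10, 62, 0, 1]
    - [0, 0, 0, 15, 93, 0, 1]
    - [0, 0, 0, 19, 124, 0, 1]
    - [0, 0, 0, 24, 155, 0, 1]

```text
t: 17.92
position: [0.531, 0.1554, 0.202]
tool_rot: [0.0, 0.61, 0.793, 0.0]
wrist_force: [-0.2, -1.1, 0.5]
grip_width: 1.003
grasp_force: 0.0
```

>>> jog_arm:
  targets:
    - [0, 0, 0, 5, 31, 0, 1]
    - [0, 0, 0, 9, 60, 0, 1]
    - [0, 0, 0, 12, 80, 0, 1]
    - [0, 0, 0, 14, 90, 0, 1]
    - [0, 0, 0, 15, 95, 0, 1]

```text
t: 18.33
position: [0.5462, 0.2502, 0.2016]
tool_rot: [0.0, 0.609, 0.793, -0.0]
wrist_force: [0.5, 0.4, 0.3]
grip_width: 1.001
grasp_force: 0.0
```

>>> jog_arm:
  targets:
    - [0, 0, 0, 0, 0, 0, 1]
    - [0, 0, 0, 0, 0, 0, 1]
    - [0, 0, 0, 0, 0, 0, 1]
    - [0, 0, 0, 0, 0, 0, 1]

```text
t: 18.67
position: [0.5461, 0.2475, 0.2018]
tool_rot: [0.0, 0.611, 0.792, -0.0]
wrist_force: [0.3, -0.4, 0.4]
grip_width: 1.001
grasp_force: 0.0
```

```bash
python3 - <<'E'
from h import *
np.set_printoptions(precision=4,suppress=True)
w=snap('wrist','w4.png'); s=snap('top'); o=status.get_obs(); print(o['position'],o['t'],o['tool_rot'])
u=np.array([.2556,-.9668,0]);tip=np.array([.5778,.128,.12]);n=np.array([.9668,.2556,0]);base=tip+.0009*n
for d in spotter.spot_in('roller_center','wrist')[:3]: print(np.round(d['bbox'],1),round(d['confidence'],2))
P=[proj(w,base-u*(.126-e)+np.array([0,0,.0175])) for e in (-.014,.014)]; print(P)
f=w['frame']
for e in P: cv2.circle(f,tuple(int(round(v)) for v in e),3,(0,0,255),1)
cv2.imwrite('pics/g3.png',np.hstack([cv2.resize(f[130:340,180:460],(400,300)),cv2.resize(s['frame'][180:390,320:600],(400,300))]))
E
```

```text
[0.5462 0.2478 0.2018] 18.7667 [ 0.      0.6104  0.7921 -0.0001]
[280.  211.1  65.1  57.3] 0.94
[392.9 240.   49.9  44.9] 0.87
[186.3 323.   33.8  42. ] 0.76
[array([311.88  , 222.7186]), array([311.8173, 268.1323])]
```

View pics/g3.png

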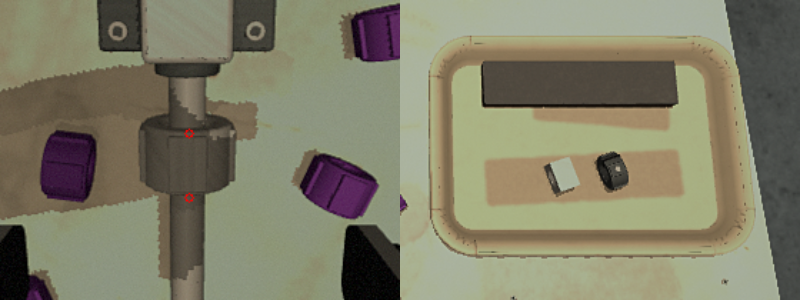

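Left view: the roller's flat spans rows ~132–190 against my markers at 133/197, so it sits about 1 mm further back, with lateral position good. Right view: collar and block stand in the tray, clear of each other and the slab.

>>> jog_arm:
  targets:
    - [0, 0, 0, 0, 3, -25, 1]
    - [0, 0, 0, 0, 3, -50, 1]
    - [0, 0, 0, 0, 3, -75, 1]
    - [0, 0, 0, 0, 3, -93, 1]
    - [0, 0, 0, 0, 3, -99.5, 1]

```text
t: 19.23
position: [0.5442, 0.2506, 0.0991]
tool_rot: [-0.001, 0.61, 0.792, -0.002]
wrist_force: [-0.6, 0.1, -0.4]
grip_width: 1.001
grasp_force: 0.0
```

>>> jog_arm:
  targets:
    - [0, 0, 0, 0, 0, 0, 1]
    - [0, 0, 0, 0, 0, 0, 1]
    - [0, 0, 0, 0, 0, 0, 0.2]
    - [0, 0, 0, 0, 0, 0, 0.1]
    - [0, 0, 0, 0, 0, 0, 0]

```text
t: 19.65
position: [0.5472, 0.2523, 0.1035]
tool_rot: [0.001, 0.61, 0.792, 0.001]
wrist_force: [0.3, 0.0, -0.5]
grip_width: 0.603
grasp_force: 0.0
```

>>> jog_arm:
  targets:
    - [0, 0, 0, 0, 0, 0, -0.2]
    - [0, 0, 0, 0, 0, 0, -0.4]
    - [0, 0, 0, 0, 0, 0, -0.4]
    - [0, 0, 0, 0, 0, 0, -0.4]
    - [0, 0, 0, 0, 0, 0, -0.4]

```text
t: 20.07
position: [0.5468, 0.2522, 0.1033]
tool_rot: [0.0, 0.61, 0.793, 0.001]
wrist_force: [-1.6, -0.1, 5.3]
grip_width: 0.481
grasp_force: 40.2
```

>>> jog_arm:
  targets:
    - [0, 0, 0, 0, 0, 1, -0.4]
    - [0, 0, 0, 0, 0, 2, -0.4]
    - [0, 0, 0, 0, 0, 3, -0.4]
    - [0, 0, 0, 0, 0, 3, -0.4]
    - [0, 0, 0, 0, 0, 3, -0.4]

```text
t: 20.48
position: [0.546, 0.2518, 0.1047]
tool_rot: [-0.0, 0.61, 0.792, -0.0]
wrist_force: [-0.2, -0.3, -0.9]
grip_width: 0.483
grasp_force: 40.5
```

>>> jog_arm:
  targets:
    - [0, 0, 0, 0, 0, 1.5, -0.4]
    - [0, 0, 0, 1.3, -5, 1.5, -0.4]
    - [0, 0, 0, 3.8, -14.5, 1.5, -0.4]
    - [0, 0, 0, 6.4, -24, 1.5, -0.4]
    - [0, 0, 0, 9, -34, 1.5, -0.4]

```text
t: 20.9
position: [0.5555, 0.2166, 0.1066]
tool_rot: [0.0, 0.61, 0.792, -0.0]
wrist_force: [0.0, 0.2, -1.5]
grip_width: 0.482
grasp_force: 40.5
```

>>> jog_arm:
  targets:
    - [0, 0, 0, 2.6, -10, 0, -0.4]
    - [0, 0, 0, 5.3, -20, 0, -0.4]
    - [0, 0, 0, 7.9, -30, 0, -0.4]
    - [0, 0, 0, 10.6, -40, 0, -0.4]
    - [0, 0, 0, 13.2, -50, 0, -0.4]

```text
t: 21.32
position: [0.5687, 0.1666, 0.1066]
tool_rot: [0.0, 0.61, 0.792, -0.0]
wrist_force: [0.2, 0.1, -2.2]
grip_width: 0.485
grasp_force: 40.5
```

>>> jog_arm:
  targets:
    - [0, 0, 0, 2.6, -10, 0, -0.4]
    - [0, 0, 0, 5.3, -20, 0, -0.4]
    - [0, 0, 0, 7.9, -30, 0, -0.4]
    - [0, 0, 0, 10.6, -40, 0, -0.4]
    - [0, 0, 0, 13.2, -50, 0, -0.4]

```text
t: 21.73
position: [0.5819, 0.1169, 0.1066]
tool_rot: [-0.0, 0.61, 0.792, -0.0]
wrist_force: [0.3, 0.6, -2.0]
grip_width: 0.484
grasp_force: 40.5
```

>>> jog_arm:
  targets:
    - [0, 0, 0, 2.6, -10, 0, -0.4]
    - [0, 0, 0, 5.3, -20, 0, -0.4]
    - [0, 0, 0, 7.9, -30, 0, -0.4]
    - [0, 0, 0, 10.6, -40, 0, -0.4]
    - [0, 0, 0, 10.6, -42, 0, -0.4]

```text
t: 22.15
position: [0.5929, 0.074, 0.1066]
tool_rot: [0.0, 0.611, 0.792, -0.0]
wrist_force: [-0.6, 0.2, -1.0]
grip_width: 0.483
grasp_force: 40.6
```

>>> jog_arm:
  targets:
    - [0, 0, 0, -16, -23, 0, -0.4]
    - [0, 0, 0, -35, -50, 0, -0.4]
    - [0, 0, 0, -54, -78, 0, -0.4]
    - [0, 0, 0, -73, -105, 0, -0.4]
    - [0, 0, 0, -91, -130, 0, -0.4]

```text
t: 22.57
position: [0.5, -0.0552, 0.1066]
tool_rot: [-0.0, 0.61, 0.793, -0.0]
wrist_force: [0.6, -1.0, -2.3]
grip_width: 0.484
grasp_force: 40.9
```

>>> jog_arm:
  targets:
    - [0, 0, 0, -14, -20, -8, -0.4]
    - [0, 0, 0, -17, -24, -25, -0.4]
    - [0, 0, 0, -17, -24, -45, -0.4]
    - [0, 0, 0, -17, -24, -65, -0.4]
    - [0, 0, 0, -17, -24, -78, -0.4]

```text
t: 22.98
position: [0.4834, -0.0782, 0.0274]
tool_rot: [-0.001, 0.61, 0.792, -0.0]
wrist_force: [-0.6, -0.2, -1.8]
grip_width: 0.481
grasp_force: 40.9
```

>>> jog_arm:
  targets:
    - [0, 0, 0, 0, 0, -4, -0.4]
    - [0, 0, 0, 0, 0, -8, -0.4]
    - [0, 0, 0, 0, 0, -11, -0.4]
    - [0, 0, 0, 0, 0, -12, -0.4]
    - [0, 0, 0, 0, 0, -12, -0.4]

```text
t: 23.4
position: [0.4848, -0.0781, 0.0171]
tool_rot: [0.0, 0.61, 0.793, 0.0]
wrist_force: [0.4, 0.0, -1.9]
grip_width: 0.483
grasp_force: 40.9
```

>>> jog_arm:
  targets:
    - [0, 0, 0, 0, 0, -0.6, -0.4]
    - [0, 0, 0, 0, 0, -1.2, -0.4]
    - [0, 0, 0, 0, 0, -2, -0.4]
    - [0, 0, 0, 0, 0, -2, -0.4]

```text
t: 23.73
position: [0.4843, -0.0782, 0.0147]
tool_rot: [0.0, 0.61, 0.793, 0.0]
wrist_force: [1.0, -0.5, -1.3]
grip_width: 0.483
grasp_force: 40.9
```

>>> jog_arm:
  targets:
    - [0, 0, 0, 0, 0, -0.5, -0.4]
    - [0, 0, 0, 0, 0, -1, -0.4]
    - [0, 0, 0, 0, 0, -1.5, -0.4]
    - [0, 0, 0, 0, 0, -1.5, -0.4]

```text
t: 24.07
position: [0.4841, -0.0781, 0.013]
tool_rot: [-0.0, 0.61, 0.792, -0.0]
wrist_force: [0.1, -0.9, -1.8]
grip_width: 0.482
grasp_force: 40.9
```

>>> jog_arm:
  targets:
    - [0, 0, 0, 0, 0, -0.5, -0.4]
    - [0, 0, 0, 0, 0, -0.8, -0.4]
    - [0, 0, 0, 0, 0, -0.8, -0.4]

```text
t: 24.32
position: [0.4842, -0.0781, 0.0122]
tool_rot: [-0.0, 0.61, 0.793, -0.0]
wrist_force: [-0.1, 1.0, -2.5]
grip_width: 0.482
grasp_force: 40.9
```

>>> jog_arm:
  targets:
    - [0, 0, 0, 0, 0, -0.4, -0.4]
    - [0, 0, 0, 0, 0, -0.8, -0.4]
    - [0, 0, 0, 0, 0, -0.8, -0.4]

```text
t: 24.57
position: [0.4842, -0.0781, 0.0114]
tool_rot: [-0.0, 0.61, 0.792, -0.0]
wrist_force: [0.5, -1.4, -0.7]
grip_width: 0.481
grasp_force: 40.9
```

>>> jog_arm:
  targets:
    - [0, 0, 0, 0, 0, -0.4, -0.4]
    - [0, 0, 0, 0, 0, -0.7, -0.4]
    - [0, 0, 0, 0, 0, -0.7, -0.4]

```text
t: 24.82
position: [0.4843, -0.0781, 0.0111]
tool_rot: [0.0, 0.61, 0.793, 0.0]
wrist_force: [-1.2, -0.1, 3.1]
grip_width: 0.481
grasp_force: 41.3
```

Contact; release, rise, and move clear of the view.

>>> jog_arm:
  targets:
    - [0, 0, 0, 0, 0, 0.4, -0.4]
    - [0, 0, 0, 0, 0, 0.4, 0.2]
    - [0, 0, 0, 0, 0, 0.4, 0.6]
    - [0, 0, 0, 0, 0, 0.4, 1]
    - [0, 0, 0, 0, 0, 0.4, 1]

```text
t: 25.23
position: [0.4843, -0.0782, 0.0112]
tool_rot: [0.0, 0.61, 0.792, 0.0]
wrist_force: [-0.3, 1.2, -0.0]
grip_width: 0.989
grasp_force: 0.0
```

>>> jog_arm:
  targets:
    - [0, 0, 0, 0, 0, 5, 1]
    - [0, 0, 0, 0, 0, 30, 1]
    - [0, 0, 0, 0, 0, 68, 1]
    - [0, 0, 0, 0, 0, 108, 1]
    - [0, 0, 0, 0, 0, 147, 1]

```text
t: 25.65
position: [0.4835, -0.078, 0.16]
tool_rot: [-0.0, 0.61, 0.792, -0.0]
wrist_force: [1.7, -0.7, 0.3]
grip_width: 0.999
grasp_force: 0.0
```

>>> jog_arm:
  targets:
    - [0, 0, 0, 0, 30, 20, 1]
    - [0, 0, 0, 0, 60, 40, 1]
    - [0, 0, 0, -5, 90, 60, 1]
    - [0, 0, 0, -10, 120, 60, 1]
    - [0, 0, 0, -20, 150, 60, 1]

```text
t: 26.07
position: [0.4659, 0.0734, 0.2204]
tool_rot: [0.002, 0.61, 0.792, 0.002]
wrist_force: [0.2, -0.2, -0.1]
grip_width: 1.002
grasp_force: 0.0
```

>>> jog_arm:
  targets:
    - [0, 0, 0, -15, 20, 0, 1]
    - [0, 0, 0, -20, 30, 0, 1]
    - [0, 0, 0, -20, 30, 0, 1]
    - [0, 0, 0, -20, 30, 0, 1]
    - [0, 0, 0, -20, 30, 0, 1]

```text
t: 26.48
position: [0.4448, 0.1012, 0.2183]
tool_rot: [0.0, 0.61, 0.792, -0.0]
wrist_force: [0.4, -0.4, 0.1]
grip_width: 1.006
grasp_force: 0.0
```

```bash
python3 - <<'E'
from h import *
s=snap('top'); g=snap('scene'); o=status.get_obs(); print(o['t'],o['position'],o['joint_velocities'])
cv2.imwrite('pics/end.png',np.hstack([cv2.resize(s['frame'][180:390,320:600],(400,300)),cv2.resize(g['frame'][120:360,180:500],(400,300))]))
E
```

```text
26.5833 [0.44485084 0.10092688 0.21817374] [-0.00176028  0.00145581 -0.00227661  0.00208314  0.00122768  0.00284439]
```

View pics/end.png

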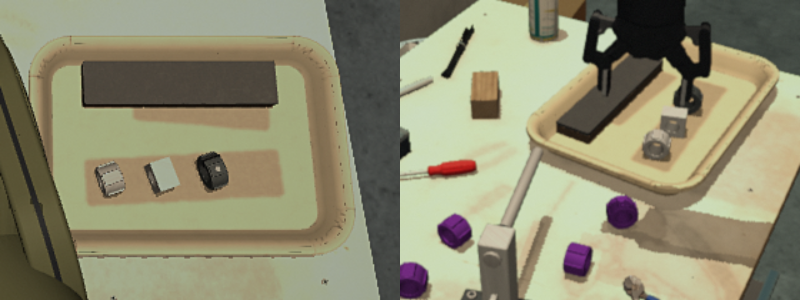

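The roller, block and collar stand in a row on the tray floor at (110,180), (162,176) and (213,170) in the left view. The bar is bare, and the slab and screwdriver are where they were.

```bash
python3 -c "
from bench import finish_job
print(finish_job())"
```

```text
the job is handed in; nothing more can be done
None
```

The job is handed in: the collar, square spacer and round spacer came off the bar in that order and stand apart on the tray floor beside the slab. Nothing was dropped, nothing else was touched, and it took about 27 s.

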